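# Snap the lens shelf down and set the objective on it

### The arm

A 7-joint arm with a two-finger parallel gripper is mounted at the origin on a cart in front of the work surface, level with it; the furniture and walls round the work are solid. World frame = base frame: x ahead of the robot, y to its left, z up, the work surface at z = 0. Lengths are in m, angles in rad, forces in N, time in s.
With the tool pointing down it reaches from about 0.4 to 0.9 m from the base axis. Payload 5.5 kg.
Tool frame: the origin (TCP) lies on the front face of the gripper's body, between the roots of the fingers; the fingertips stand 73 mm ahead of it and the grasp point (between the pads) lies robot.hold_point_z ahead of it (robot.hold_point_z is the distance from the TCP to the grasp point, in m); z points along the fingers, x is the direction in which the jaws open and shut, and the axes are right-handed (so a half turn about z gives the same grasp; the last joint's range is limited). The gripper opens to 85 mm and grips with 20 to 120 N. Pads are 22 mm wide; open, the fingers measure 114 mm over their backs; the gripper's body (76 mm by 85 mm) begins 54 mm behind the grasp point. The pads swing forward as they close: fully open they stand 13 mm farther back than shut.
Start: joints at [1.572, 0.501, -0.427, 1.55, 0.221, 1.138, -0.21], TCP at [0.168, -0.628, 0.304] pointing down, gripper open.
Joint ranges: [-2.88, 2.88], [-0.31, 2.03], [-1.54, 1.56], [0.2, 2.42], [-1.41, 4.55], [0.19, 2.02], [-2.57, 2.57]. Speed limits (rad/s): [2.57, 2.57, 3.14, 3.14, 3.14, 3.14, 3.14].

### API

Orientations are given as a unit quaternion [w, x, y, z].
In Python, from rig import robot gives the robot as it stands.
- The arm moves only by the tool apply_moves, never from a script. Its argument "steps" is a list of rows, each an object with "translation": the shift along the tool's x, y, z in m, a list of three; "twist": the turn about the tool's z in rad. In form: [{"translation": [x, y, z], "twist": twist}, ...]. A call has 1 to 5 rows; each row shifts and turns the commanded pose from where the row before left it, along the tool's axes as they then stand; what a row does not reach is not made up. A row lasts 1/12 s, in which the tool goes at most 41.7 mm and 7.16 degrees, less where a joint would pass 70% of its speed; a pose out of reach is approached as far as the arm can. A call is refused whole if a number of a shift passes 0.0417 or a number of a turn 0.125, either way. A call with a gripper value outside its range is refused whole. "claw" is the gripper command: -1 is shut, 1 is fully open, values between are in proportion, set as the call begins (left out, the last holds). The fingers move at their own pace and stop on an object; "grip_force" is the grip in N (left out, the last holds). Time passes only in rows, so rows that do not move let the fingers close. It gives the time, the measured TCP pose, the force and the opening at its end, in the units of the state.
- robot.state(): the state, without advancing time (a new reading comes with each control period).
- robot.capture(name): name is "side" or "top" or "wrist"; returns a dict with "pixels" (420x560x3 uint8, blue, green, red), "camera_matrix" (3x3 intrinsics, pixels), "distortion" ([k1, k2, p1, p2, k3] as OpenCV has them; the pictures are not rectified), "R" (3x3) and "t" (3): a world point X has camera coordinates R X + t. Camera axes: x right, y down, z forward; pixel columns grow to the right and rows downward; lengths in m; the calibration is good to about 2 mm. A picture is of the moment at which its call begins. There is no depth.
- robot.finish_job(): hands the job in, once; it reports no verdict.
The state is a dict: "time_s": time; "joint_positions": joint angles; "qd": joint speeds; "effort": joint torques, N m; "position": TCP position; "orientation": TCP orientation; "ft_force": force on the tool from outside, world axes, zero at the start; "wrist_torque": the same for the moment, N m; "opening": finger opening in m.
Only numpy, scipy, OpenCV 4.12 (cv2) and the standard library are available. Lean on these libraries where they do the work, as an engineer would, in place of code of your own. Each camera call takes 0.05 s, during which the arm holds its last target.

### The job

Push the folded-up shelf of the small lens stand over, from behind, until its spring snaps it down flat on its front stops. Then stand the black objective lens upright in the middle of the shelf, setting it down without tipping or dropping it, and leave the other things on the bench where they are.

Things in the scene. Friction and masses are not known exactly. Their poses are not given: they have to be found in the camera images.
- stand: Fixed lens stand: white base plate 175 x 176 mm, top 12 mm above the bench; two grey cheeks 96 mm high at y +-64 mm, from x -12 to 40 mm, joined at x 24 to 36 mm by a bar whose top is 96 mm high; two posts with black bumpers at x -85 mm (front stops). Origin on the bench below the middle of the hinge line; z up, y along the hinge; the shelf folds down to -x, which faces roughly to the robot.
- stand_hinge (a point): Middle of the shelf's hinge line, 56 mm above the bench; axes as those of the stand. Behind the folded-up shelf, above the grey bar (over 96 mm above the bench), there is free room for shut fingers.
- shelf (a joint): Shelf angle, rad. 0: folded up, leaning back 0.2 (to the stand's +x) from vertical; grows as it folds forward; 1.77: level on the front stops. A damped over-centre spring holds it at either stop: below about 0.75 it springs back up, beyond that it snaps down by itself within about a second. Starting it takes about 6 N forward at 70 mm from the hinge, less as it goes.
- shelf_centre (a point): Centre of the shelf's upper face, 55 mm from the hinge line (the face with a round black pad; it looks backwards while folded up). Aluminium plate 111 mm long, 108 mm wide, 8 mm thick, with an orange strip 10 mm thick along the free edge. z: normal of that face; -x: from hinge to free edge. With the shelf down it is 60 mm above the bench.
- shelf_edge (a point): Middle of the shelf's orange free edge, 111 mm from the hinge line; while folded up about 165 mm above the bench and 22 mm behind the hinge line.
- lens: The objective lens as a whole; origin at the centre of its underside, z up along its barrel.
- lens_centre (a point): Centre of the black objective lens, a barrel with a thin red ring, 51 mm across and 52 mm high, about 0.2 kg, standing loose and upright on the bench; the point is 26 mm above its underside; z is its upright axis.
- tape_roll: Bystander: roll of tan tape lying flat, 66 mm across, 19 mm high; origin at the centre of its underside
- dropper_bottle: Bystander: white dropper bottle with black cap, 38 mm across, 113 mm high; origin at the centre of its underside
- sticky_notes: Bystander: pad of yellow sticky notes, 76 x 76 x 13 mm; origin at the centre of its underside
- slide_box: Bystander: blue closed flat box, 88 x 170 x 34 mm; origin at the centre of its underside
- petri_3: Bystander: clear-white round dish, 62 mm across, 15 mm high; origin at the centre of its underside

How it is judged:
On the way:
1. the shelf has snapped down flat on its front stops (value of joint shelf above 1.68 rad), for 0.2 s.
At the end, for the whole second after the job is handed in: The shelf lies flat on its front stops (joint above 1.68 rad) and the lens stands upright (within 0.15 rad) and at rest on its upper face, its centre within 25 mm of the shelf's centre seen from above, released (value of joint shelf above 1.68 rad and horizontal distance between lens_centre and shelf_centre below 0.025 m and z of lens_centre in the frame of shelf_centre between 0.018 and 0.034 m and angle between lens_centre's own z axis and vertical below 0.15 rad and contact force between the fingers and lens below 0.1 N and linear speed of lens below 0.02 m/s); the robot touches nothing.
It fails at once if the lens is tipped (more than 0.6 rad) (angle between lens_centre's own z axis and vertical above 0.6 rad).
It fails at once if the lens is dropped (falls free faster than 0.6 m/s, about 18 mm of fall) (linear speed of lens above 0.6 m/s and contact force between the fingers and lens below 0.05 N).
It fails at once if another thing on the bench is moved by more than 40 mm (distance of any of tape_roll, dropper_bottle, sticky_notes, slide_box, petri_3 from where it was at the start of the episode above 0.04 m).
It also fails if it takes over 58 s, if anything falls off the work surface, if the arm or the gripper's body presses on something with over 40 N, if the wrist force passes 120 N, or if a joint passes its speed limit or range.

## Working session

There is one attempt and no reset: what is moved stays moved. The work goes in short steps, Python scripts to look and compute and a tool call to move; the robot and the scene stay as the last step left them, time stands still between calls to the robot, and variables do not carry over. Pictures are saved under pics/ and viewed, and the job is handed in when it is done.

Besides the shell and the picture viewer there is one more tool, called after "Emit:" by a JSON object that holds its "api" and its "payload". apply_moves: Moves the arm, as the interface text tells. Its arguments: {"type":"object","properties":{"steps":{"type":"array"},"claw":{"type":"number"},"grip_force":{"type":"number"}},"required":["steps"]}

```bash
mkdir -p pics; ls
python3 - <<'E'
from rig import robot
import cv2,pickle
print(robot.state()); print(robot.hold_point_z)
for n in ("side","top","wrist"):
    c=robot.capture(n); cv2.imwrite(f"pics/{n}0.png",c["pixels"]); pickle.dump(c,open(f"{n}0.pkl","wb"))
    print(n,c["camera_matrix"],c["distortion"],c["R"],c["t"])
E
```

```text
pics
{'time_s': 0.0, 'joint_positions': array([ 1.57221243,  0.50187788, -0.42680242,  1.551421  ,  0.22081536,
        1.13826715, -0.21030937]), 'qd': array([ 0.00015034,  0.00058892, -0.00053497,  0.00089382,  0.00119414,
       -0.00184145, -0.00056398]), 'effort': array([ 4.31229464e-04, -5.69527280e+01, -5.81614494e+00, -2.80951023e+01,
        1.07041994e-02,  1.18964256e-02,  4.45415378e-05]), 'position': array([ 0.1680422 , -0.62735425,  0.30285342]), 'orientation': array([-6.11813287e-04,  7.93365313e-01, -6.08745074e-01, -7.35227506e-04]), 'ft_force': array([-0.43394776, -0.52113631, -0.35750716]), 'wrist_torque': array([-0.01381893, -0.00075843,  0.00484993]), 'opening': 0.08546941103953648}
0.0539
side [[486.64829065   0.         287.61764008]
 [  0.         486.64829065 212.69066343]
 [  0.           0.           1.        ]] [-0.170949  0.        0.        0.        0.      ] [[-0.97847753 -0.20520329 -0.02175602]
 [-0.118061    0.64316699 -0.75656978]
 [ 0.16924336 -0.73771799 -0.65355095]] [0.50562531 0.32970115 1.0202177 ]
top [[533.31500582   0.         275.56157863]
 [  0.         533.31500582 208.46937573]
 [  0.           0.           1.        ]] [-0.15101104  0.          0.          0.          0.        ] [[ 0.00620255 -0.99982653  0.01756245]
 [-0.98997152 -0.00861821 -0.14100394]
 [ 0.14113084 -0.01651174 -0.98985325]] [-0.30050367  0.58671303  1.25557543]
wrist [[293.22533284   0.         280.35160362]
 [  0.         293.22533284 210.45061106]
 [  0.           0.           1.        ]] [-0.01926351  0.          0.          0.          0.        ] [[ 0.25786967 -0.96617678 -0.00237972]
 [-0.93148331 -0.24926271  0.26496592]
 [-0.2565971  -0.06611001 -0.96425484]] [-0.64797335 -0.03403031  0.37856818]
```

View pics/side0.png

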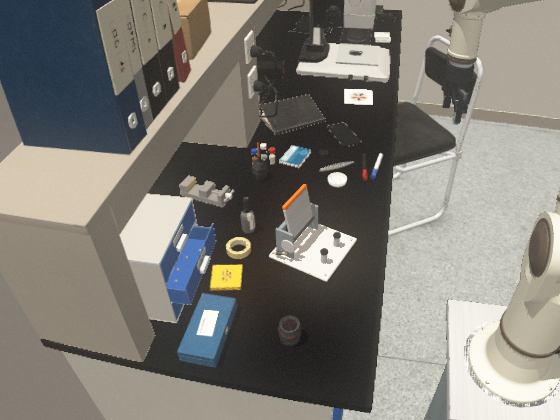

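View pics/top0.png

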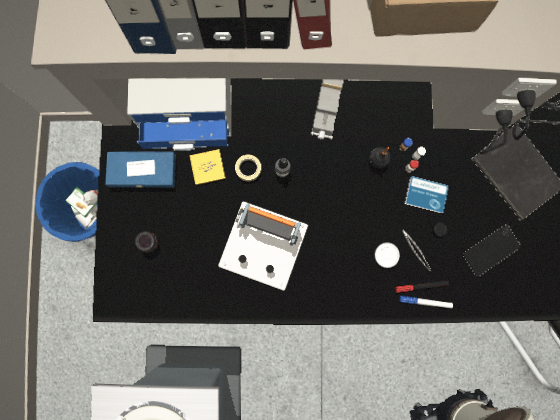

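```bash
cat > h.py <<'E'
import numpy as np,cv2,pickle
def ray(c,uv):
    p=cv2.undistortPoints(np.array([[uv]],float),c["camera_matrix"],np.array(c["distortion"]))[0,0]
    R=np.array(c["R"]);t=np.array(c["t"]).ravel()
    return -R.T@t, R.T@np.array([p[0],p[1],1.])
def onz(c,uv,z):
    o,d=ray(c,uv); return o+d*(z-o[2])/d[2]
def proj(c,X):
    r,_=cv2.Rodrigues(np.array(c["R"]))
    return cv2.projectPoints(np.array([X],float),r,np.array(c["t"]),c["camera_matrix"],np.array(c["distortion"]))[0][0,0]
def ld(n): return pickle.load(open(n+".pkl","rb"))
E
python3 - <<'E'
from h import *
t=ld("top0");s=ld("side0")
a=cv2.resize(t["pixels"][130:310,90:320],None,fx=3.4,fy=3.3,interpolation=cv2.INTER_CUBIC)
b=cv2.resize(s["pixels"][170:370,150:370],None,fx=3.5,fy=3,interpolation=cv2.INTER_CUBIC)
cv2.imwrite("pics/tz.png",a[:600,:800]);cv2.imwrite("pics/sz.png",b[:600])
for n,c in(("top",t),("side",s)):
    im=c["pixels"];hsv=cv2.cvtColor(im,cv2.COLOR_BGR2HSV)
    m=((hsv[...,0]>5)&(hsv[...,0]<16)&(hsv[...,1]>170)&(hsv[...,2]>120)).astype(np.uint8)
    k,l,st,ce=cv2.connectedComponentsWithStats(m)
    for i in range(1,k):
        if st[i,4]>40: print(n,"orange",st[i],ce[i],cv2.minAreaRect(np.argwhere(l==i)[:,::-1].astype(np.int32)))
    m=((hsv[...,1]<40)&(hsv[...,2]>185)).astype(np.uint8)
    k,l,st,ce=cv2.connectedComponentsWithStats(m)
    for i in range(1,k):
        if 1000<st[i,4]<9000: print(n,"white",st[i],ce[i],cv2.boxPoints(cv2.minAreaRect(np.argwhere(l==i)[:,::-1].astype(np.int32))).round(1).tolist())
E
```

```text
top orange [249 210  45  17  61] [271.62295082 218.2295082 ] ((271.0437927246094, 217.87953186035156), (46.81879425048828, 1.6232794523239136), 19.98310661315918)
top white [ 128   78   98   36 3326] [175.82230908  94.97474444] [[128.0, 113.0], [128.0, 78.0], [225.0, 78.0], [225.0, 113.0]]
top white [  47  121   54   53 1405] [ 74.72455516 143.78790036] [[47.0, 121.0], [100.0, 121.0], [100.0, 173.0], [47.0, 173.0]]
top white [ 219  202   83   88 2713] [256.84150387 257.18687799] [[217.8000030517578, 266.0], [241.8000030517578, 200.8000030517578], [307.8999938964844, 225.1999969482422], [283.8999938964844, 290.29998779296875]]
top white [  38  230  195  135 5706] [107.79267438 313.83368384] [[-2.5999999046325684, 318.3999938964844], [43.20000076293945, 229.60000610351562], [236.1999969482422, 329.20001220703125], [190.3000030517578, 418.0]]
top white [ 408  323   92   86 2115] [448.75555556 361.80898345] [[380.79998779296875, 348.0], [471.5, 305.5], [502.70001220703125, 372.0], [412.0, 414.5]]
top white [ 232  324   89   96 4215] [279.25788849 369.26524318] [[232.0, 324.0], [320.0, 32
[... 604 characters left out ...]
344159] [[296.70001220703125, 70.5999984741211], [299.29998779296875, 39.099998474121094], [391.20001220703125, 46.79999923706055], [388.6000061035156, 78.30000305175781]]
side white [ 120  194   72   71 3162] [152.64263125 226.83396584] [[111.5999984741211, 250.8000030517578], [148.60000610351562, 176.8000030517578], [191.0, 198.0], [154.0, 272.0]]
side white [ 269  227   88   54 1659] [320.95840868 254.67570826] [[268.5, 256.20001220703125], [288.8999938964844, 209.10000610351562], [356.29998779296875, 238.3000030517578], [335.8999938964844, 285.3999938964844]]
side white [ 343  357  102   63 3415] [400.86090776 390.35666179] [[343.0, 357.0], [444.0, 357.0], [444.0, 419.0], [343.0, 419.0]]
```

View pics/tz.png

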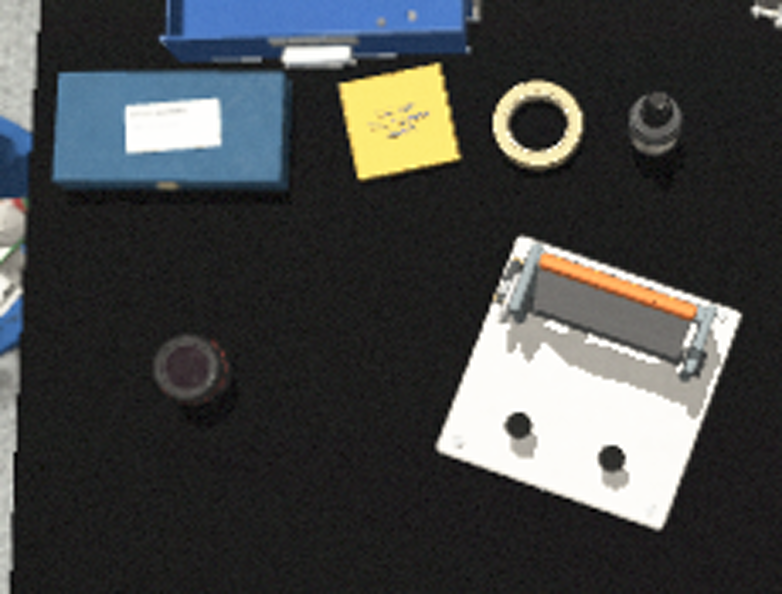

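View pics/sz.png

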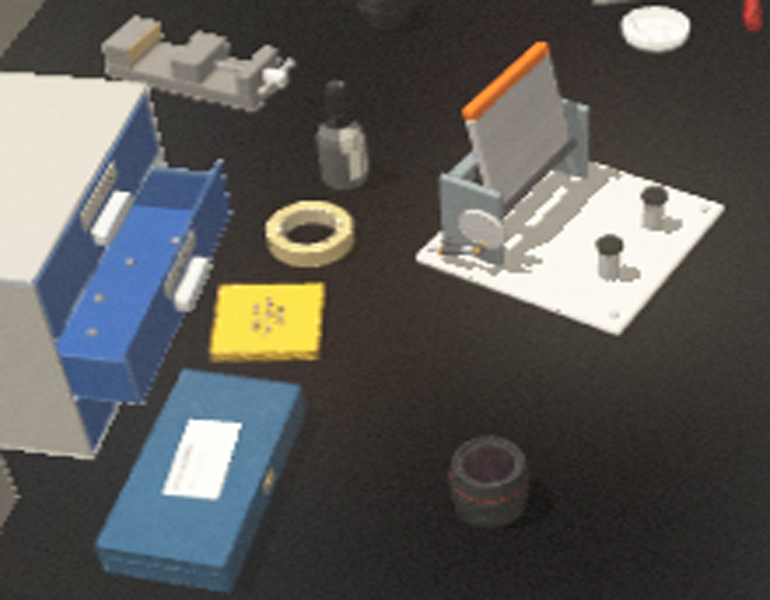

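Run:
```python
from h import *
t=ld("top0");s=ld("side0")
T=lambda u,v:(90+u/3.4,130+v/3.3)
S=lambda u,v:(150+u/3.5,170+v/3)
for n,uv in dict(fl=(438,450),fr=(662,528),br=(740,315),bl=(522,237)).items(): print(n,onz(t,T(*uv),.012).round(4))
for n,uv in dict(fl=(618,334),fr=(724,207)).items(): print('side',n,onz(s,S(*uv),.012).round(4))
c=[onz(t,T(*u),.012) for u in((438,450),(662,528),(740,315),(522,237))]
print("ctr",np.mean(c,0), "yaw",np.arctan2(*( (c[0]-c[1])[[0]]*-1,(c[0]-c[1])[[1]])), np.arctan2(*((c[3]-c[0])[[1,0]])))
print("edge top",[onz(t,T(*u),.165).round(4) for u in((541,260),(694,311))], onz(t,(271.3,218),.165))
print("edge side",[onz(s,S(*u),.163).round(4) for u in((468,112),(546,48))])
print("bump",[onz(t,T(*u),.05).round(4) for u in((518,424),(611,458))],[onz(s,S(*u),.05).round(4) for u in((610,243),(656,194))])
print("lens",onz(t,T(188,370),.052),"side",onz(s,S(488,462),.052))
print("bottle",onz(t,T(657,105),.113),"tape",onz(t,T(538,125),.019),onz(t,(168+2,168),.034))
hsv=cv2.cvtColor(t["pixels"],cv2.COLOR_BGR2HSV)
```

```text
fl [ 0.4482 -0.1577  0.012 ]
fr [ 0.3916 -0.3204  0.012 ]
br [ 0.5515 -0.3769  0.012 ]
bl [ 0.6096 -0.2164  0.012 ]
side fl [ 0.4496 -0.1515  0.012 ]
side fr [ 0.3913 -0.316   0.012 ]
ctr [ 0.50023397 -0.26784696  0.012     ] yaw [-0.3349827] -0.34873868564076627
edge top [array([ 0.5705, -0.2357,  0.165 ]), array([ 0.537 , -0.3352,  0.165 ])] [ 0.5504297  -0.28485447  0.165     ]
edge side [array([ 0.5723, -0.2361,  0.163 ]), array([ 0.534 , -0.3293,  0.163 ])]
bump [array([ 0.4664, -0.2172,  0.05  ]), array([ 0.4423, -0.2829,  0.05  ])] [array([ 0.4666, -0.2177,  0.05  ]), array([ 0.4418, -0.2833,  0.05  ])]
lens [0.50303506 0.01799767 0.052     ] side [0.50715748 0.02087458 0.052     ]
bottle [ 0.68952462 -0.31224891  0.113     ] tape [ 0.69497271 -0.22722325  0.019     ] [ 0.68996537 -0.03258182  0.034     ]
```

Emit:
{"api": "apply_moves", "payload": {"steps": [{"translation": [0,0,0],"twist": 0.12},{"translation": [0,0,0],"twist": 0.12},{"translation": [0,0,0],"twist": 0.12},{"translation": [0,0,0],"twist": 0.12},{"translation": [0,0,0],"twist": 0.12}], "claw": -1}}

```text
time_s: 0.57
position: [0.1682, -0.6276, 0.3034]
orientation: [0.0, -0.576, 0.818, 0.0]
ft_force: [-0.2, -0.4, 0.2]
opening: 0.0252
```

```bash
cat >> h.py <<'E'
from scipy.spatial.transform import Rotation as Ro
def st():
    from rig import robot
    s=robot.state(); q=np.array(s["orientation"]); R=Ro.from_quat(q[[1,2,3,0]]).as_matrix(); return s,np.array(s["position"]),R
def go(target):
    s,p,R=st(); print("t",round(s["time_s"],2),"p",p.round(4),"tool delta",(R.T@(np.array(target)-p)).round(4),"xaxis yaw",np.arctan2(R[1,0],R[0,0]).round(3),"tilt",R[:,2].round(3),"F",np.array(s["ft_force"]).round(1),"open",round(s["opening"],4),"q7",s["joint_positions"].round(2))
O=np.array([0.5335,-0.278,0]);yw=-0.342
SX=np.array([np.cos(yw),np.sin(yw),0]);SY=np.array([-np.sin(yw),np.cos(yw),0])
def L(x,y,z): return O+x*SX+y*SY+np.array([0,0,z])
E
python3 -c "
from h import *
go(L(.065,0,.30))"
```

```text
t 0.57 p [ 0.1682 -0.6276  0.3034] tool delta [-0.4525 -0.291   0.0037] xaxis yaw -1.915 tilt [-0.     0.001 -1.   ] F [-0.2 -0.4  0.2] open 0.0252 q7 [ 1.48  0.48 -0.3   1.55  0.15  1.13 -0.77]
```

Emit:
{"api": "apply_moves", "payload": {"steps": [{"translation": [-0.03,-0.0194,0],"twist": 0},{"translation": [-0.03,-0.0194,0],"twist": 0},{"translation": [-0.03,-0.0194,0],"twist": 0},{"translation": [-0.03,-0.0194,0],"twist": 0},{"translation": [-0.03,-0.0194,0],"twist": 0}]}}

```text
time_s: 0.98
position: [0.3105, -0.5172, 0.3037]
orientation: [0.0, -0.578, 0.816, 0.0]
ft_force: [0.4, -0.8, -0.2]
opening: 0.0003
```

Emit:
{"api": "apply_moves", "payload": {"steps": [{"translation": [-0.03,-0.0194,0],"twist": 0},{"translation": [-0.03,-0.0194,0],"twist": 0},{"translation": [-0.03,-0.0194,0],"twist": 0},{"translation": [-0.03,-0.0194,0],"twist": 0},{"translation": [-0.03,-0.0194,0],"twist": 0}]}}

```text
time_s: 1.4
position: [0.4518, -0.4079, 0.3037]
orientation: [-0.0, -0.578, 0.816, 0.0]
ft_force: [-0.5, -0.9, -0.6]
opening: -0.0
```

Emit:
{"api": "apply_moves", "payload": {"steps": [{"translation": [-0.03,-0.0194,0],"twist": 0},{"translation": [-0.03,-0.0194,0],"twist": 0},{"translation": [-0.03,-0.0194,0],"twist": 0},{"translation": [-0.03,-0.0194,0],"twist": 0},{"translation": [-0.03,-0.0194,0],"twist": 0}]}}

```text
time_s: 1.82
position: [0.5931, -0.2986, 0.3036]
orientation: [-0.0, -0.578, 0.816, 0.0]
ft_force: [0.9, -0.7, -0.2]
opening: -0.0002
```

```bash
python3 -c "
from h import *
go(L(.065,0,.203))
from rig import robot
for n in ('side','top','wrist'):
  c=robot.capture(n); cv2.imwrite('pics/%s1.png'%n,c['pixels']); pickle.dump(c,open(n+'1.pkl','wb'))
"
```

```text
t 1.82 p [ 0.5931 -0.2986  0.3036] tool delta [ 0.0005 -0.002   0.1006] xaxis yaw -1.909 tilt [-0.001  0.    -1.   ] F [ 0.9 -0.7 -0.2] open -0.0002 q7 [ 0.74  0.53 -0.45  1.51  0.24  1.16 -1.66]
```

View pics/side1.png

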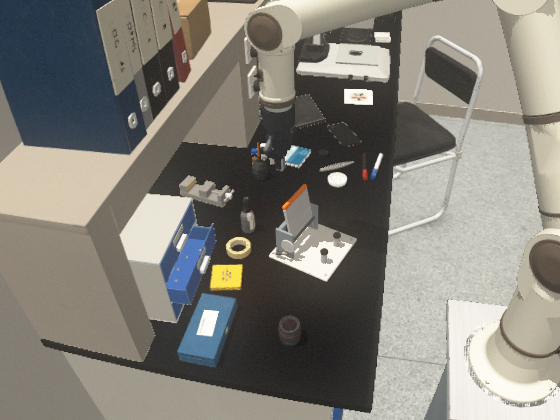

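View pics/wrist1.png

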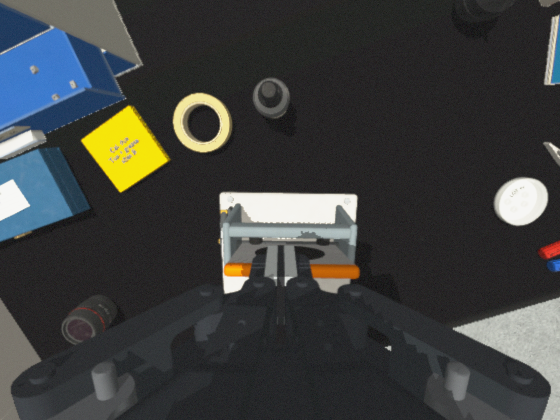

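```bash
python3 -c "
from h import *
c=ld('wrist1')
print('cam',-np.array(c['R']).T@np.array(c['t']))
for X in (L(.022,0,.165),L(.03,0,.096),L(.063,0,.14),L(.063,0,.23),L(.022,.054,.165),L(.022,-.054,.165)): print(proj(c,X))
for n in('top1','side1'): print(n,proj(ld(n),L(.063,0,.23)))
hsv=cv2.cvtColor(c['pixels'],cv2.COLOR_BGR2HSV)
h=c['pixels'][260:290]
"
```

```text
cam [ 0.66015575 -0.3131684   0.37341185]
[292.11372718 274.70477587]
[290.09015999 234.84892992]
[292.33023274 215.59407503]
[297.89385692 262.95794084]
[223.35395192 273.62475209]
[360.87997838 275.6483745 ]
top1 [278.56543661 194.11929776]
side1 [280.23657807 169.15400661]
```

View pics/top1.png

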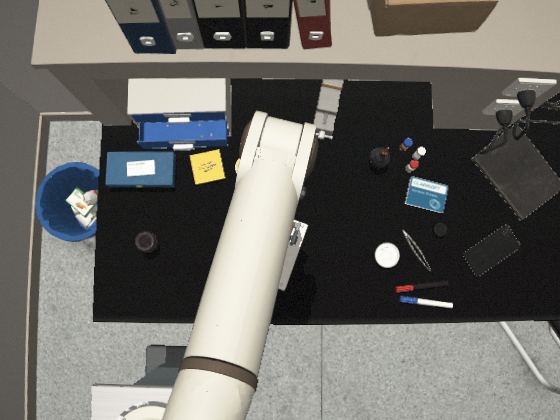

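Emit:
{"api": "apply_moves", "payload": {"steps": [{"translation": [0,0,0.025],"twist": 0},{"translation": [0,0,0.025],"twist": 0},{"translation": [0,0,0.025],"twist": 0},{"translation": [0,0,0.025],"twist": 0}]}}

```text
time_s: 2.3
position: [0.5907, -0.3016, 0.2027]
orientation: [-0.001, -0.577, 0.817, -0.0]
ft_force: [-0.5, -0.1, 0.0]
opening: -0.0
```

```bash
python3 -c "
from h import *
go(L(-.06,0,.203))
from rig import robot
for n in ('side','wrist'):
  c=robot.capture(n); cv2.imwrite('pics/%s2.png'%n,c['pixels']); pickle.dump(c,open(n+'2.pkl','wb'))
"
```

```text
t 2.3 p [ 0.5907 -0.3016  0.2027] tool delta [-0.0033  0.1218 -0.0002] xaxis yaw -1.911 tilt [-0.001 -0.001 -1.   ] F [-0.5 -0.1  0. ] open -0.0 q7 [ 0.72  0.63 -0.41  1.6   0.29  0.98 -1.7 ]
```

View pics/side2.png

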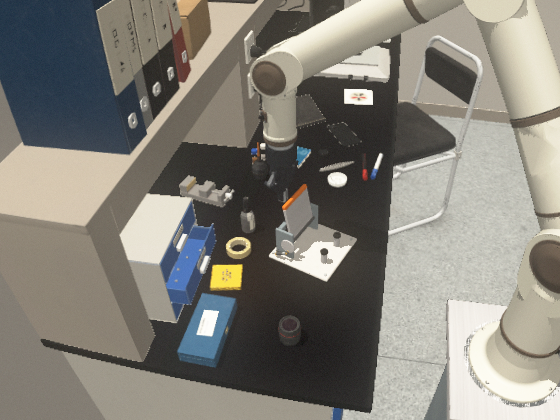

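View pics/wrist2.png

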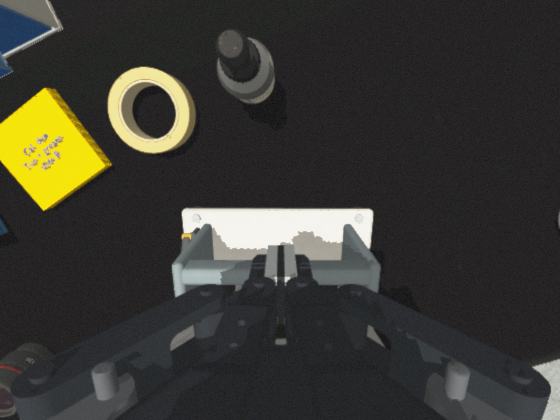

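Emit:
{"api": "apply_moves", "payload": {"steps": [{"translation": [0,0.008,0],"twist": 0},{"translation": [0,0.008,0],"twist": 0},{"translation": [0,0.008,0],"twist": 0},{"translation": [0,0.008,0],"twist": 0},{"translation": [0,0.008,0],"twist": 0}]}}

```text
time_s: 2.82
position: [0.5559, -0.2874, 0.207]
orientation: [0.002, -0.578, 0.816, -0.003]
ft_force: [4.0, -2.4, 3.7]
opening: -0.0004
```

Emit:
{"api": "apply_moves", "payload": {"steps": [{"translation": [0,0.008,0],"twist": 0},{"translation": [0,0.008,0],"twist": 0},{"translation": [0,0.008,0],"twist": 0},{"translation": [0,0.008,0],"twist": 0},{"translation": [0,0.008,0],"twist": 0}]}}

```text
time_s: 3.23
position: [0.515, -0.2727, 0.2031]
orientation: [-0.001, -0.578, 0.816, 0.001]
ft_force: [2.7, -1.0, -0.3]
opening: -0.0001
```

Emit:
{"api": "apply_moves", "payload": {"steps": [{"translation": [0,0.008,0],"twist": 0},{"translation": [0,0.008,0],"twist": 0},{"translation": [0,0.008,0],"twist": 0},{"translation": [0,0,0],"twist": 0},{"translation": [0,0,0],"twist": 0}]}}

```text
time_s: 3.65
position: [0.4929, -0.2651, 0.2036]
orientation: [-0.001, -0.578, 0.816, 0.001]
ft_force: [0.2, 0.8, 0.1]
opening: -0.0004
```

```bash
python3 -c "
from h import *
go(L(-.06,0,.203))
from rig import robot
for n in ('side',):
  c=robot.capture(n); cv2.imwrite('pics/%s3.png'%n,c['pixels']); pickle.dump(c,open(n+'3.pkl','wb'))
"
```

```text
t 3.65 p [ 0.4929 -0.2651  0.2036] tool delta [-0.0015  0.0175  0.0007] xaxis yaw -1.909 tilt [-0.002  0.    -1.   ] F [0.2 0.8 0.1] open -0.0004 q7 [ 0.8   0.47 -0.44  1.86  0.26  0.87 -1.68]
```

View pics/side3.png

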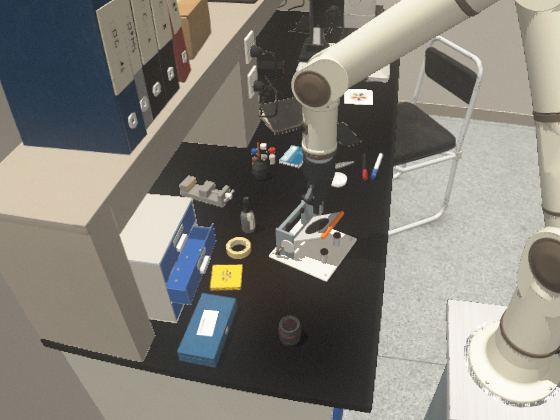

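Emit:
{"api": "apply_moves", "payload": {"steps": [{"translation": [0,0,-0.03],"twist": 0},{"translation": [0,0,-0.03],"twist": 0},{"translation": [0,0,0],"twist": 0},{"translation": [0,0,0],"twist": 0},{"translation": [0,0,0],"twist": 0}], "claw": 1}}

```text
time_s: 4.12
position: [0.494, -0.2654, 0.2638]
orientation: [-0.0, -0.578, 0.816, -0.0]
ft_force: [-0.1, -0.5, 0.2]
opening: 0.0605
```

```bash
python3 -c "
from h import *
go([.505,.0195,.26])
from rig import robot
for n in ('side','wrist'):
  c=robot.capture(n); cv2.imwrite('pics/%s4.png'%n,c['pixels']); pickle.dump(c,open(n+'4.pkl','wb'))
"
```

```text
t 4.12 p [ 0.494  -0.2654  0.2638] tool delta [-0.2725  0.0841  0.0037] xaxis yaw -1.909 tilt [-0. -0. -1.] F [-0.1 -0.5  0.2] open 0.0605 q7 [ 0.82  0.39 -0.47  1.82  0.21  0.98 -1.64]
```

View pics/side4.png

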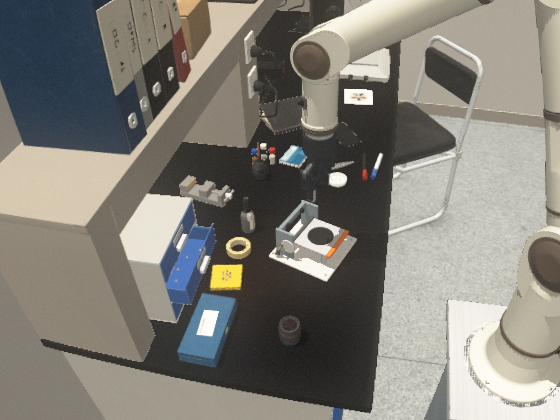

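View pics/wrist4.png

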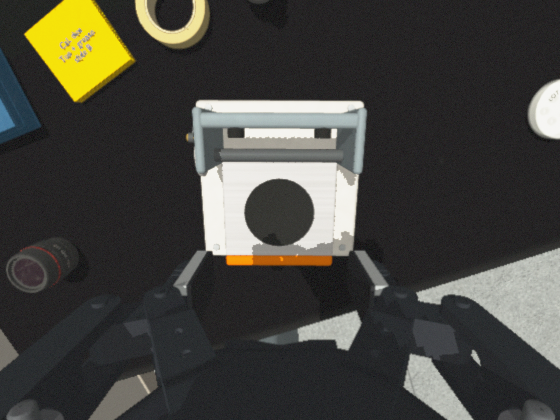

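```bash
python3 -c "
from h import *
c=ld('wrist4');s=ld('side4')
def blob(c,seed,r):
    g=cv2.cvtColor(c['pixels'],cv2.COLOR_BGR2GRAY); m=(g<95).astype(np.uint8)
    k,l,stt,ce=cv2.connectedComponentsWithStats(m); i=l[seed[1],seed[0]]; print(stt[i],ce[i])
    return ce[i]
print('pad wrist',onz(c,blob(c,(279,212),0),.06))
print('pad side',onz(s,blob(s,(321,236),0),.06))
print('expected',L(-.055,0,.06))
"
```

```text
[ 245  179   69   67 3587] [278.76470588 212.06969612]
pad wrist [ 0.48448927 -0.25964005  0.06      ]
[308 228  25  17 342] [320.16666667 235.79239766]
pad side [ 0.48414029 -0.26043113  0.06      ]
expected [ 0.48168528 -0.25955454  0.06      ]
```

Emit:
{"api": "apply_moves", "payload": {"steps": [{"translation": [-0.034,0.0105,0],"twist": 0},{"translation": [-0.034,0.0105,0],"twist": 0},{"translation": [-0.034,0.0105,0],"twist": 0},{"translation": [-0.034,0.0105,0],"twist": 0},{"translation": [-0.034,0.0105,0],"twist": 0}]}}

```text
time_s: 4.63
position: [0.5, -0.086, 0.2628]
orientation: [-0.001, -0.578, 0.816, 0.001]
ft_force: [1.2, 0.0, 0.2]
opening: 0.0857
```

Emit:
{"api": "apply_moves", "payload": {"steps": [{"translation": [-0.034,0.0105,0],"twist": 0},{"translation": [-0.034,0.0105,0],"twist": 0},{"translation": [-0.034,0.0105,0],"twist": 0},{"translation": [0,0,0],"twist": 0}]}}

```text
time_s: 4.97
position: [0.5042, 0.0277, 0.2636]
orientation: [0.001, -0.582, 0.813, 0.002]
ft_force: [-0.5, 0.3, 0.4]
opening: 0.0856
```

```bash
python3 -c "
from h import *
go([.505,.0195,.12])
from rig import robot
for n in ('side','wrist'):
  c=robot.capture(n); cv2.imwrite('pics/%s5.png'%n,c['pixels']); pickle.dump(c,open(n+'5.pkl','wb'))
c=ld('wrist5'); print(proj(c,[.505,.0195,.052]),proj(c,[.505,.0195,0]))
"
```

```text
t 4.97 p [0.5042 0.0277 0.2636] tool delta [ 0.0081 -0.0037  0.1435] xaxis yaw -1.898 tilt [-0.     0.005 -1.   ] F [-0.5  0.3  0.4] open 0.0856 q7 [ 0.41  0.32 -0.61  1.95  0.21  0.95 -2.2 ]
[285.55020183 197.42820339] [284.87967027 187.3083608 ]
```

View pics/wrist5.png

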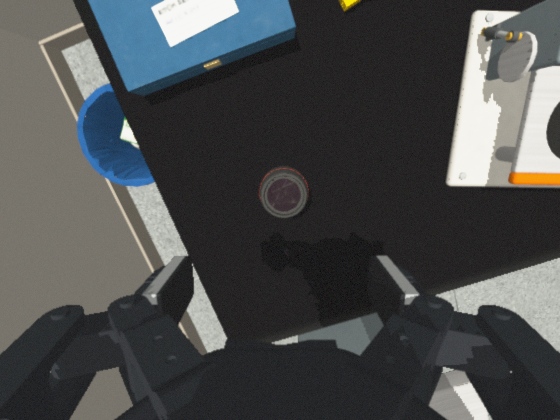

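```bash
python3 -c "
from h import *
c=ld('wrist5')
p=c['pixels'][150:230,240:330]; cv2.imwrite('pics/lz.png',cv2.resize(p,None,fx=7,fy=7,interpolation=cv2.INTER_CUBIC))
print(onz(c,(286,194.5),.052))
go([.5055,.0195,.12])
"
```

```text
[0.50764029 0.01814195 0.052     ]
t 5.07 p [0.5044 0.0211 0.2631] tool delta [ 0.0011 -0.0019  0.1431] xaxis yaw -1.904 tilt [-0.002  0.001 -1.   ] F [-0.1 -0.4 -0.6] open 0.0855 q7 [ 0.42  0.32 -0.6   1.95  0.22  0.95 -2.19]
```

View pics/lz.png

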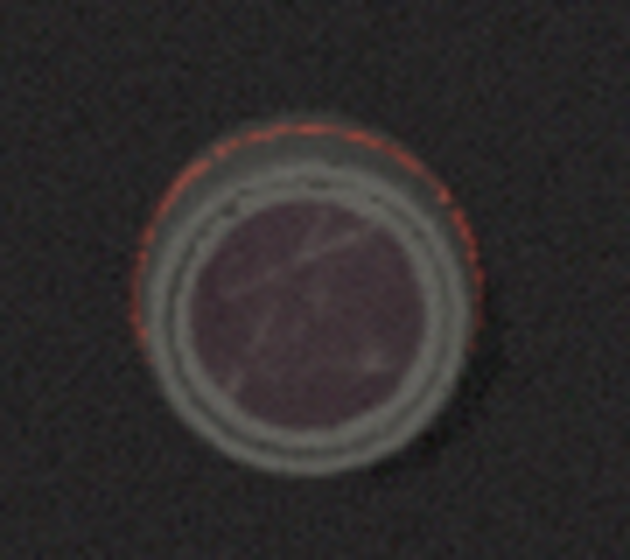

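Emit:
{"api": "apply_moves", "payload": {"steps": [{"translation": [0.001,-0.002,0.03],"twist": 0},{"translation": [0,0,0.03],"twist": 0},{"translation": [0,0,0.03],"twist": 0},{"translation": [0,0,0.02],"twist": 0},{"translation": [0,0,0],"twist": 0}]}}

```text
time_s: 5.48
position: [0.5031, 0.0153, 0.1493]
orientation: [-0.004, -0.577, 0.817, 0.002]
ft_force: [-0.2, 0.0, 0.0]
opening: 0.0854
```

```bash
python3 -c "
from h import *
go([.506,.0195,.085])
from rig import robot
for n in ('wrist',):
  c=robot.capture(n); cv2.imwrite('pics/%s6.png'%n,c['pixels']); pickle.dump(c,open(n+'6.pkl','wb'))
"
```

```text
t 5.48 p [0.5031 0.0153 0.1493] tool delta [-0.0052 -0.0019  0.0642] xaxis yaw -1.911 tilt [-0.009 -0.    -1.   ] F [-0.2  0.   0. ] open 0.0854 q7 [ 0.34  0.49 -0.52  2.02  0.36  0.73 -2.31]
```

View pics/wrist6.png

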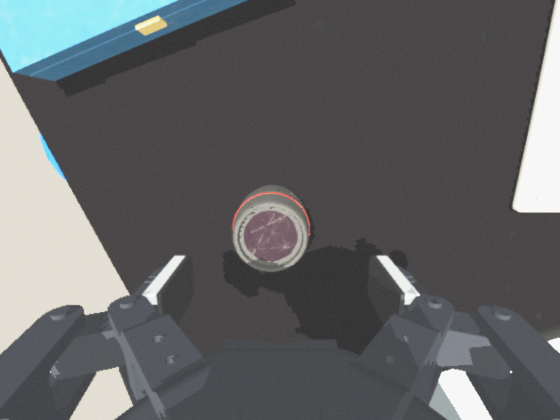

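Emit:
{"api": "apply_moves", "payload": {"steps": [{"translation": [0,0,0],"twist": 0},{"translation": [0,0,0],"twist": 0},{"translation": [0,0,0],"twist": 0}]}}

```text
time_s: 5.78
position: [0.5076, 0.0172, 0.1554]
orientation: [0.001, -0.578, 0.816, -0.001]
ft_force: [-0.1, -0.1, 0.5]
opening: 0.0854
```

```bash
python3 -c "
from h import *
go([.506,.0195,.085])
from rig import robot
for n in ('wrist',):
  c=robot.capture(n); cv2.imwrite('pics/%s7.png'%n,c['pixels']); pickle.dump(c,open(n+'7.pkl','wb'))
p=c['pixels'][180:280,220:320]; cv2.imwrite('pics/lz2.png',cv2.resize(p,None,fx=6,fy=6,interpolation=cv2.INTER_CUBIC))
"
```

```text
t 5.78 p [0.5076 0.0172 0.1554] tool delta [-0.0016  0.0025  0.0704] xaxis yaw -1.91 tilt [ 0.003 -0.    -1.   ] F [-0.1 -0.1  0.5] open 0.0854 q7 [ 0.35  0.48 -0.53  2.02  0.36  0.73 -2.31]
```

View pics/lz2.png

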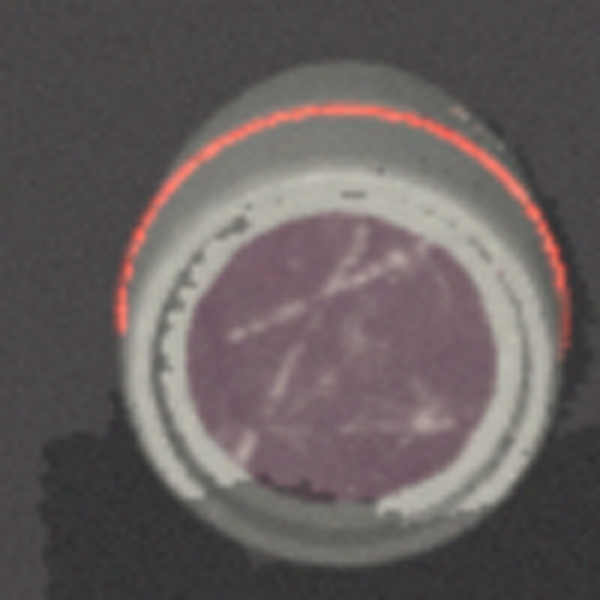

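```bash
python3 -c "
from h import *
c=ld('wrist7')
p=onz(c,(277,240.8),.052);print(p)
go([p[0],p[1],.085])
"
```

```text
[0.50803622 0.02005888 0.052     ]
t 5.83 p [0.5075 0.0173 0.1554] tool delta [-0.0028  0.0007  0.0704] xaxis yaw -1.909 tilt [ 0.003 -0.    -1.   ] F [-0.1 -0.2 -0.6] open 0.0852 q7 [ 0.35  0.48 -0.53  2.02  0.36  0.73 -2.31]
```

Emit:
{"api": "apply_moves", "payload": {"steps": [{"translation": [-0.0025,0.001,0.02],"twist": 0},{"translation": [0,0,0.02],"twist": 0},{"translation": [0,0,0.015],"twist": 0},{"translation": [0,0,0.01],"twist": 0},{"translation": [0,0,0.005],"twist": 0}]}}

```text
time_s: 6.25
position: [0.5063, 0.0201, 0.0834]
orientation: [-0.0, -0.578, 0.816, 0.0]
ft_force: [-0.5, -0.3, -0.1]
opening: 0.0856
```

Emit:
{"api": "apply_moves", "payload": {"steps": [{"translation": [0,0,0],"twist": 0},{"translation": [0,0,0],"twist": 0},{"translation": [0,0,0],"twist": 0}]}}

```text
time_s: 6.5
position: [0.5072, 0.0203, 0.0848]
orientation: [0.001, -0.578, 0.816, -0.0]
ft_force: [1.5, -0.2, 0.7]
opening: 0.0853
```

```bash
python3 -c "
from h import *
go([.508,.020,.085])
from rig import robot
for n in ('wrist',):
  c=robot.capture(n); cv2.imwrite('pics/%s8.png'%n,c['pixels']); pickle.dump(c,open(n+'8.pkl','wb'))
"
```

```text
t 6.5 p [0.5072 0.0203 0.0848] tool delta [-0.     -0.0009 -0.0002] xaxis yaw -1.909 tilt [ 0.002  0.    -1.   ] F [ 1.5 -0.2  0.7] open 0.0853 q7 [ 0.27  0.6  -0.45  2.04  0.45  0.6  -2.4 ]
```

View pics/wrist8.png

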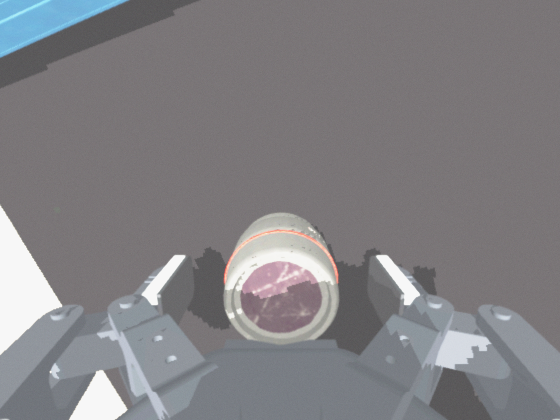

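Lens centred between the pads (x≈281 px). Close.

Emit:
{"api": "apply_moves", "payload": {"steps": [{"translation": [0,0,0],"twist": 0},{"translation": [0,0,0],"twist": 0},{"translation": [0,0,0],"twist": 0},{"translation": [0,0,0],"twist": 0},{"translation": [0,0,0],"twist": 0}], "claw": -1, "grip_force": 40}}

```text
time_s: 6.97
position: [0.5067, 0.0201, 0.0845]
orientation: [0.0, -0.578, 0.816, -0.0]
ft_force: [-1.2, -0.1, 6.2]
opening: 0.0494
```

Emit:
{"api": "apply_moves", "payload": {"steps": [{"translation": [0,0,0],"twist": 0},{"translation": [0,0,0],"twist": 0},{"translation": [0,0,0],"twist": 0},{"translation": [0,0,-0.005],"twist": 0},{"translation": [0,0,-0.015],"twist": 0}]}}

```text
time_s: 7.38
position: [0.5047, 0.02, 0.1025]
orientation: [-0.002, -0.578, 0.816, 0.001]
ft_force: [0.2, -0.4, -1.0]
opening: 0.0497
```

```bash
python3 -c "
from h import *
go([.508,.020,.085])
from rig import robot
for n in ('wrist',):
  c=robot.capture(n); cv2.imwrite('pics/%s9.png'%n,c['pixels']); pickle.dump(c,open(n+'9.pkl','wb'))
"
```

```text
t 7.38 p [0.5047 0.02   0.1025] tool delta [-0.0011 -0.0032  0.0175] xaxis yaw -1.909 tilt [-0.004  0.    -1.   ] F [ 0.2 -0.4 -1. ] open 0.0497 q7 [ 0.29  0.57 -0.47  2.04  0.43  0.63 -2.37]
```

View pics/wrist9.png

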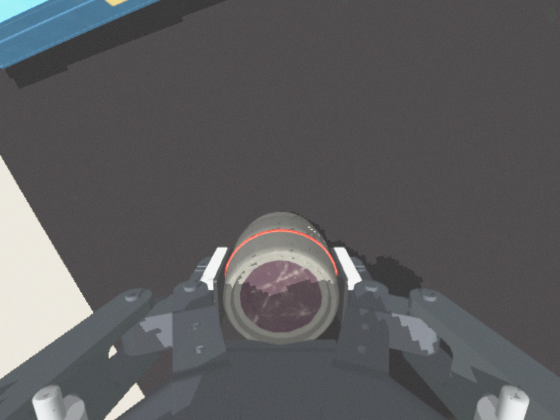

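Emit:
{"api": "apply_moves", "payload": {"steps": [{"translation": [0,0,-0.02],"twist": 0},{"translation": [0,0,-0.025],"twist": 0},{"translation": [0,0,-0.025],"twist": 0},{"translation": [0,0,-0.025],"twist": 0},{"translation": [0,0,-0.005],"twist": 0}]}}

```text
time_s: 7.85
position: [0.5084, 0.0205, 0.2074]
orientation: [0.002, -0.578, 0.816, -0.002]
ft_force: [0.2, 0.5, -2.1]
opening: 0.0496
```

Emit:
{"api": "apply_moves", "payload": {"steps": [{"translation": [0.015,0,0],"twist": 0},{"translation": [0.025,-0.008,0],"twist": 0},{"translation": [0.025,-0.008,0],"twist": 0},{"translation": [0.025,-0.008,0],"twist": 0},{"translation": [0.025,-0.008,0],"twist": 0}]}}

```text
time_s: 8.27
position: [0.4977, -0.1, 0.2031]
orientation: [-0.0, -0.578, 0.816, 0.0]
ft_force: [0.4, -0.3, -1.3]
opening: 0.0498
```

Emit:
{"api": "apply_moves", "payload": {"steps": [{"translation": [0.025,-0.008,0],"twist": 0},{"translation": [0.025,-0.008,0],"twist": 0},{"translation": [0.025,-0.008,0],"twist": 0},{"translation": [0.025,-0.008,0],"twist": 0},{"translation": [0.015,-0.004,0],"twist": 0}]}}

```text
time_s: 8.68
position: [0.4932, -0.2229, 0.2028]
orientation: [-0.001, -0.577, 0.817, -0.0]
ft_force: [-0.4, -0.6, -1.9]
opening: 0.0497
```

Emit:
{"api": "apply_moves", "payload": {"steps": [{"translation": [0.01,0,0],"twist": 0},{"translation": [0,0,0],"twist": 0},{"translation": [0,0,0],"twist": 0},{"translation": [0,0,0],"twist": 0}]}}

```text
time_s: 9.02
position: [0.491, -0.2269, 0.2036]
orientation: [0.0, -0.579, 0.815, 0.001]
ft_force: [-0.6, -0.1, -1.4]
opening: 0.0496
```

```bash
python3 -c "
from h import *
go([.483,-.260,.146])
"
```

```text
t 9.02 p [ 0.491  -0.2269  0.2036] tool delta [ 0.0339 -0.0034  0.0576] xaxis yaw -1.907 tilt [-0.     0.001 -1.   ] F [-0.6 -0.1 -1.4] open 0.0496 q7 [ 0.78  0.45 -0.5   1.91  0.28  0.85 -1.76]
```

Emit:
{"api": "apply_moves", "payload": {"steps": [{"translation": [0.012,-0.001,0],"twist": 0},{"translation": [0.012,-0.001,0],"twist": 0},{"translation": [0.01,-0.0015,0],"twist": 0},{"translation": [0,0,0],"twist": 0},{"translation": [0,0,0],"twist": 0}]}}

```text
time_s: 9.43
position: [0.4825, -0.2634, 0.2039]
orientation: [-0.0, -0.577, 0.817, -0.0]
ft_force: [0.5, 1.0, -1.6]
opening: 0.0496
```

Emit:
{"api": "apply_moves", "payload": {"steps": [{"translation": [0,0,0.012],"twist": 0},{"translation": [0,0,0.012],"twist": 0},{"translation": [0,0,0.008],"twist": 0},{"translation": [0,0,0],"twist": 0},{"translation": [0,0,0],"twist": 0}]}}

```text
time_s: 9.85
position: [0.4824, -0.2612, 0.1706]
orientation: [-0.0, -0.578, 0.816, 0.001]
ft_force: [0.3, 0.1, -1.6]
opening: 0.0498
```

```bash
python3 -c "
from h import *
go([.483,-.260,.146])
from rig import robot
for n in ('side','wrist'):
  c=robot.capture(n); cv2.imwrite('pics/%s10.png'%n,c['pixels']); pickle.dump(c,open(n+'10.pkl','wb'))
p=ld('side10')['pixels'][160:300,240:400]; cv2.imwrite('pics/sz10.png',cv2.resize(p,None,fx=4,fy=4,interpolation=cv2.INTER_CUBIC))
"
```

```text
t 9.85 p [ 0.4824 -0.2612  0.1706] tool delta [-0.0013 -0.0003  0.0246] xaxis yaw -1.908 tilt [-0.002  0.002 -1.   ] F [ 0.3  0.1 -1.6] open 0.0498 q7 [ 0.82  0.51 -0.47  1.91  0.31  0.8  -1.72]
```

View pics/sz10.png

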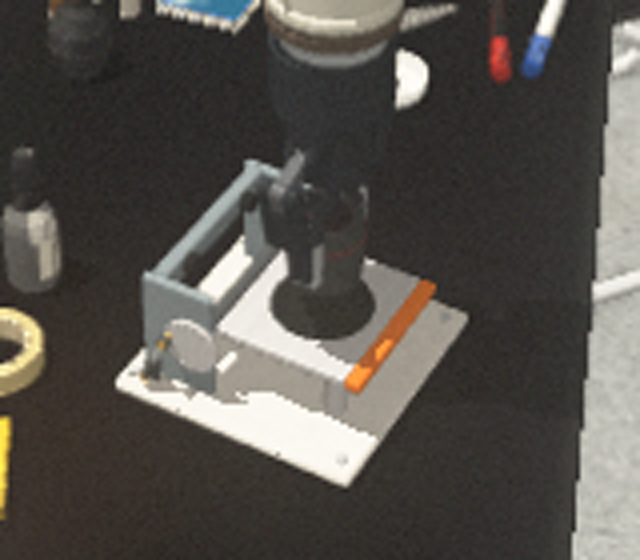

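View pics/wrist10.png

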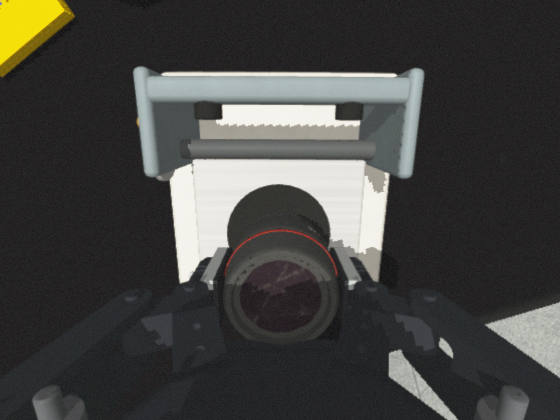

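Emit:
{"api": "apply_moves", "payload": {"steps": [{"translation": [0,0,0.008],"twist": 0},{"translation": [0,0,0.007],"twist": 0},{"translation": [0,0,0.004],"twist": 0},{"translation": [0,0,0],"twist": 0},{"translation": [0,0,0],"twist": 0}]}}

```text
time_s: 10.37
position: [0.4827, -0.2619, 0.1524]
orientation: [-0.0, -0.578, 0.816, 0.0]
ft_force: [0.9, -0.4, -2.1]
opening: 0.0497
```

Emit:
{"api": "apply_moves", "payload": {"steps": [{"translation": [0,0,0.002],"twist": 0},{"translation": [0,0,0],"twist": 0},{"translation": [0,0,0],"twist": 0}]}}

```text
time_s: 10.62
position: [0.483, -0.2621, 0.151]
orientation: [0.0, -0.578, 0.816, -0.0]
ft_force: [-0.5, -0.0, -1.7]
opening: 0.0495
```

Emit:
{"api": "apply_moves", "payload": {"steps": [{"translation": [0,0,0.002],"twist": 0},{"translation": [0,0,0],"twist": 0},{"translation": [0,0,0],"twist": 0}]}}

```text
time_s: 10.87
position: [0.4829, -0.262, 0.1489]
orientation: [-0.0, -0.578, 0.816, 0.0]
ft_force: [0.8, -0.4, -2.6]
opening: 0.0498
```

Emit:
{"api": "apply_moves", "payload": {"steps": [{"translation": [0,0,0.002],"twist": 0},{"translation": [0,0,0],"twist": 0},{"translation": [0,0,0],"twist": 0}]}}

```text
time_s: 11.12
position: [0.4828, -0.262, 0.1468]
orientation: [-0.0, -0.578, 0.816, 0.0]
ft_force: [-0.4, 0.0, -2.3]
opening: 0.0496
```

Emit:
{"api": "apply_moves", "payload": {"steps": [{"translation": [0,0,0.001],"twist": 0},{"translation": [0,0,0],"twist": 0},{"translation": [0,0,0],"twist": 0}]}}

```text
time_s: 11.37
position: [0.4829, -0.262, 0.1458]
orientation: [-0.0, -0.578, 0.816, 0.0]
ft_force: [0.6, -0.4, -2.4]
opening: 0.0494
```

Emit:
{"api": "apply_moves", "payload": {"steps": [{"translation": [0,0,0.001],"twist": 0},{"translation": [0,0,0],"twist": 0},{"translation": [0,0,0],"twist": 0}]}}

```text
time_s: 11.62
position: [0.4829, -0.262, 0.1448]
orientation: [-0.0, -0.578, 0.816, 0.0]
ft_force: [-0.7, 0.3, -1.1]
opening: 0.0497
```

Emit:
{"api": "apply_moves", "payload": {"steps": [{"translation": [0,0,0.001],"twist": 0},{"translation": [0,0,0],"twist": 0},{"translation": [0,0,0],"twist": 0}]}}

```text
time_s: 11.87
position: [0.483, -0.262, 0.1445]
orientation: [-0.0, -0.578, 0.816, -0.0]
ft_force: [-2.5, 1.4, 5.7]
opening: 0.0495
```

Emit:
{"api": "apply_moves", "payload": {"steps": [{"translation": [0,0,0],"twist": 0},{"translation": [0,0,0],"twist": 0}]}}

```text
time_s: 12.03
position: [0.483, -0.262, 0.1445]
orientation: [-0.0, -0.578, 0.816, -0.0]
ft_force: [-2.3, 0.5, 5.1]
opening: 0.0496
```

Emit:
{"api": "apply_moves", "payload": {"steps": [{"translation": [0,0,-0.0005],"twist": 0},{"translation": [0,0,0],"twist": 0},{"translation": [0,0,0],"twist": 0},{"translation": [0,0,0],"twist": 0},{"translation": [0,0,0],"twist": 0}], "claw": 0.8}}

```text
time_s: 12.45
position: [0.483, -0.262, 0.1443]
orientation: [0.0, -0.578, 0.816, 0.0]
ft_force: [0.9, -0.4, 0.3]
opening: 0.0767
```

```bash
python3 -c "
from h import *
go([.483,-.260,.25])
from rig import robot
for n in ('side','wrist'):
  c=robot.capture(n); cv2.imwrite('pics/%s11.png'%n,c['pixels']); pickle.dump(c,open(n+'11.pkl','wb'))
"
```

```text
t 12.45 p [ 0.483  -0.262   0.1443] tool delta [-0.0019  0.0007 -0.1057] xaxis yaw -1.909 tilt [ 0.  0. -1.] F [ 0.9 -0.4  0.3] open 0.0767 q7 [ 0.8   0.55 -0.45  1.92  0.34  0.75 -1.74]
```

View pics/wrist11.png

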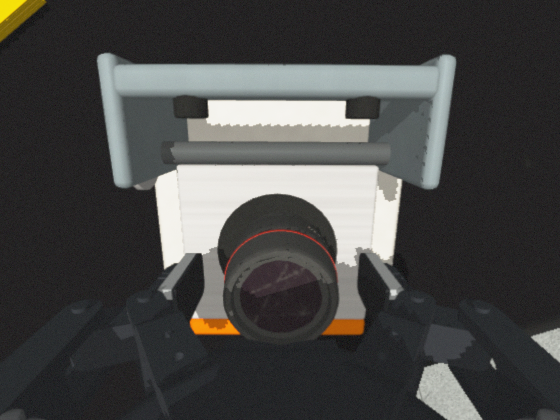

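The lens stands free between open pads (lens at about x 281, pads at 183 and 380). Straight up.

Emit:
{"api": "apply_moves", "payload": {"steps": [{"translation": [0,0,-0.008],"twist": 0},{"translation": [0,0,-0.012],"twist": 0},{"translation": [0,0,-0.02],"twist": 0},{"translation": [0,0,-0.025],"twist": 0},{"translation": [0,0,-0.025],"twist": 0}]}}

```text
time_s: 12.97
position: [0.4829, -0.2617, 0.2362]
orientation: [0.0, -0.578, 0.816, 0.0]
ft_force: [-0.6, 0.7, -0.5]
opening: 0.0769
```

Emit:
{"api": "apply_moves", "payload": {"steps": [{"translation": [0,0,-0.025],"twist": 0},{"translation": [0,0,0],"twist": 0},{"translation": [0,0,0],"twist": 0},{"translation": [0,0,0],"twist": 0},{"translation": [0,0,0],"twist": 0}]}}

```text
time_s: 13.38
position: [0.4823, -0.2618, 0.2588]
orientation: [-0.0, -0.578, 0.816, 0.001]
ft_force: [0.5, -0.4, 1.0]
opening: 0.0767
```

```bash
python3 -c "
from h import *
go([.483,-.260,.25])
from rig import robot
for n in ('side','wrist'):
  c=robot.capture(n); cv2.imwrite('pics/%s12.png'%n,c['pixels']); pickle.dump(c,open(n+'12.pkl','wb'))
c=ld('wrist12');print(proj(c,[.4843,-.260,.112]),proj(c,[.4843,-.26,.06]))
p=ld('side12')['pixels'][160:300,240:400]; cv2.imwrite('pics/sz12.png',cv2.resize(p,None,fx=4,fy=4,interpolation=cv2.INTER_CUBIC))
"
```

```text
t 13.38 p [ 0.4823 -0.2618  0.2588] tool delta [-0.002  -0.0001  0.0088] xaxis yaw -1.909 tilt [-0.001  0.001 -1.   ] F [ 0.5 -0.4  1. ] open 0.0767 q7 [ 0.86  0.39 -0.51  1.85  0.23  0.97 -1.66]
[278.25988291 217.25001871] [278.69042208 201.22656877]
```

View pics/wrist12.png

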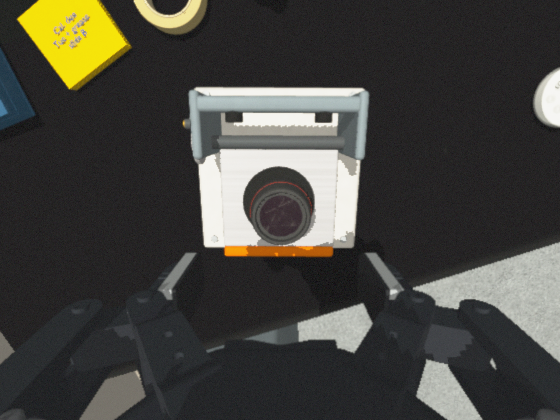

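View pics/sz12.png

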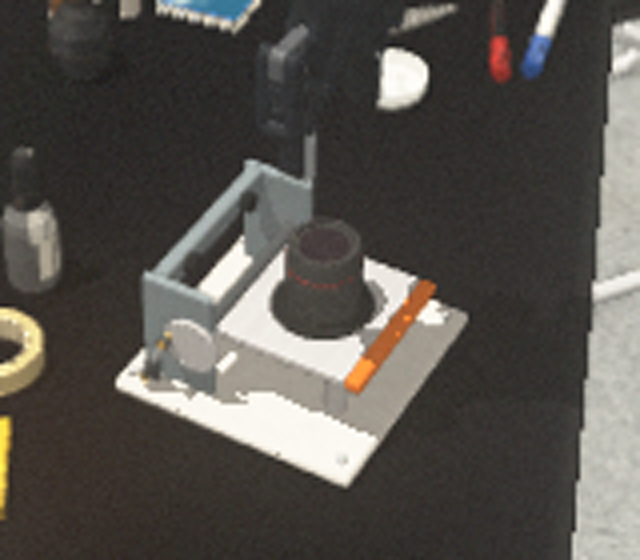

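```bash
python3 -c "
from rig import robot
print(robot.finish_job())"
```

```text
the job is handed in; nothing more can be done
None
```

The shelf is down on its front stops and the lens stands upright in the middle of its pad. I handed the job in at about 13.5 s of the 58 s allowed; no verdict was reported.

- **Shelf:** I pushed it from behind with shut fingers, above the bar, and it snapped down. The side and wrist pictures both showed it flat.
- **Lens:** I gripped it at 40 N, carried it over, and lowered it in 1–2 mm steps until it touched. The push on contact was about 5 N. I then opened the gripper and lifted straight up.
- **Last checks:** In the wrist picture the lens centre is about 3 px, roughly 2 mm, from the shelf centre. The gripper is clear above the lens, with wrist forces at noise level.
- **Other things on the bench:** I never touched them. I did not measure their positions again at the end, but those in view showed no change.
- **Disagreements:** The first two camera views put the lens about 5 mm apart, so I measured it again with the wrist camera before gripping. The shelf centre worked out from the stand was about 3 mm off the pad as seen, so I used the pad.

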